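Switch on the magnetic base of a micromanipulator with its key

TASK

The micromanipulator's magnetic base is still switched off. Take the bar-handled switch key from the holder, stand it in the base's socket and turn it under light pressure until it drops fully home (its flange flush on the base), then turn it clockwise, seen from above, until its bar lies along the base's long side, and leave it standing there. Be gentle: never force the key, and leave the other things on the bench where they are.

Things in the scene. Friction and masses are not known exactly. Their poses are not given: they have to be found in the camera images.
- base: Dark steel magnetic base, a fixed block 64 mm (its x) by 150 mm (its y, the long side) by 62 mm high. Origin at the centre of its underside, z up. Near its -y end it carries a micromanipulator on a post (220 mm above the table), 95 mm from the round socket that opens in its top. The switch inside turns clockwise (from above) to a hard stop, on, where its slot lies along the base's y.
- socket_mouth (a point): Centre of the mouth of the round blind socket, in the plane of the base's top (62 mm above the table), 45 mm from the base's centre towards its +y; axes as the base's. The socket is 26 mm across with a 3 mm chamfer.
- spindle_top (a point): On the socket's axis, 26.5 mm below the mouth: top of the switch spindle, which fills the socket. Its slot is 27 x 6.5 mm, 10 mm deep, sharp-edged. Slot direction is not measured: 0.4 to 2.2 rad counter-clockwise of the base's y axis. (Axes here: the base's.) Stiff (0.10 N m), stays put; turning the key under a 5 N press does not drag it, a hard press does.
- holder: Grey plastic key holder, a fixed block 56 mm (its x) by 160 mm (its y) by 40 mm high, with two round holes 27 mm across and 36 mm deep, 45 mm either side of the centre along y. The switch key stands in one and the round-handled driver in the other, either way round. Origin at the centre of its underside.
- key: Switch key, 76 mm tall, 0.16 kg, z up, origin at the bottom of its foot on its axis. From the bottom: flat steel blade 24 mm (its y) by 5 mm (its x), 9 mm tall; round shank 24 mm across up to 34 mm; flange 36 mm across, 34 to 38 mm; neck 16 mm across; black bar handle 46 mm (its y) by 14 mm (its x), 58 to 76 mm. Bar and blade are parallel; a half turn makes no difference.
- key_flange (a point): On the key's axis at the underside of its flange, 34 mm above its origin; axes as the key's. In the holder the key hangs by the flange. In the socket the blade first stands on the spindle, flange 7 to 8 mm above the base's top; with the blade in the slot the flange lies flush on the base, and the blade has about 0.06 rad of play either way.
- key_bar (a point): Centre of the key's bar handle, 67 mm above the key's origin: where to grip it across the 14 mm width, from above.
- round_driver: Bystander in the holder's other hole: a driver with a round black knob 34 mm across and 16 mm tall, top at 66 mm above its origin, standing 72 mm above the table.
- beaker: Bystander: loose clear glass beaker, 64 mm across and 70 mm tall, origin under its centre.
- dish: Bystander: loose closed clear plastic dish, 56 mm across and 12 mm tall, origin under its centre.
- slide_box: Bystander: loose green plastic slide box 50 x 90 x 28 mm, origin under its centre.
- tube_a: Bystander: clear capped tube lying on the bench, 98 mm long, 33 mm across its blue cap, origin under its middle.
- tube_b: Bystander: a second such tube.
- notepad: Bystander: white notepad 150 x 110 x 12 mm, origin under its centre.
- screwdriver: Bystander: a screwdriver lying on the bench, about 160 mm long.

How it is judged:
By the outcome, as a careful person would: the job done as asked, in the order asked, and still so for the second after the job is handed in, with the robot touching nothing.
It also fails if it takes over 64 s, if anything falls off the work surface, if the arm or the gripper's body presses on something with over 40 N, if the wrist force passes 120 N, or if a joint passes its speed limit or range.

ROBOT

A 6-joint arm with a two-finger parallel gripper is mounted at the origin on the work surface. World frame = base frame: x ahead of the robot, y to its left, z up, the work surface at z = 0. Lengths are in mm, angles in rad, forces in N, time in s.
With the tool pointing down it reaches from about 300 to 775 mm from the base axis. Payload 14.6 kg.
Tool frame: the origin (TCP) lies midway between the tips of the shut fingers; the grasp point (between the pads) lies 19 mm behind it; z points along the fingers, y is the line along which they close (so a half turn about z gives the same grasp; the last joint's range is limited). The gripper opens to 94 mm and grips with 3 to 60 N. Pads are 16 mm wide; open, the fingers measure 119 mm over their backs; the gripper's body (75 mm by 177 mm) begins 78 mm behind the grasp point.
Start: joints at [1.069, 0.3, 1.521, -0, 1.321, -0.067], TCP at [231.672, 498.816, 184.846] pointing down, gripper open.
Joint ranges: [-3.03, 3.03], [-0.79, 2.21], [0.23, 2.52], [-1.04, 4.18], [0, 3.07], [-2.55, 2.55]. Speed limits (rad/s): [2.22, 2.22, 2.57, 3.14, 3.14, 3.14].

INTERFACE

Orientations are given as [roll, pitch, yaw] about the fixed x, y, z axes, in that order (R = Rz(yaw) Ry(pitch) Rx(roll)).
In Python, from cell import manip, camera gives the robot as it stands.
- The arm moves only by the tool move_arm, never from a script. Its arguments are lists of equal length, an entry for each row: "dp": the shift along the world's x, y, z in mm, a list of three; "rotation": the turn, a rotation vector about the world's x, y, z in rad, a list of three; "hand": the opening, from 0 (shut) to 1 (fully open). A call has 1 to 10 rows; each row shifts and turns the commanded pose from where the row before left it; what a row does not reach is not made up. A row lasts 1/8 s, in which the tool goes at most 62.5 mm and 10.7 degrees, less where a joint would pass 70% of its speed; a pose out of reach is approached as far as the arm can. A call with a gripper value outside its range is refused whole. The fingers move at their own pace and stop on an object; "newtons" is the grip in N (left out, the last holds). Time passes only in rows, so rows that do not move let the fingers close. It gives the time, the measured TCP pose, the force, the opening and the grip force at its end, in the units of the state.
- manip.read_state(): the state, without advancing time (a new reading comes with each control period).
- camera(name): name is "scene" or "top" or "wrist"; returns a dict with "image" (480x640x3 uint8, red, green, blue), "fx", "fy", "cx", "cy" (pixels), "R" (3x3) and "t" (3): a world point X has camera coordinates R X + t; the wrist camera has in their place "mount" (4x4, takes a point from camera to tool coordinates, whose origin is the TCP and whose axes are the flange's). Camera axes: x right, y down, z forward; pixel columns grow to the right and rows downward; lengths in mm; the calibration is good to about 2 mm. A picture is of the moment at which its call begins: read the wrist's pose just before it. There is no depth.
- manip.sign_off(): hands the job in; it is judged then, once.
The state is a dict: "clock": time; "joints": joint angles; "qd": joint speeds; "effort": joint torques, N m; "eef_pos": TCP position; "eef_rot": TCP orientation; "wrist_force": force on the tool from outside, world axes, zero at the start; "moment": the same for the moment, N m; "finger_gap": finger opening in mm; "finger_force": force on a finger pad.
Only numpy, scipy, OpenCV 4.12 (cv2) and the standard library are available. Lean on these libraries where they do the work, as an engineer would, in place of code of your own. Each camera call takes 0.05 s, during which the arm holds its last target. There are 200 camera calls.

## Working session

There is one attempt and no reset: what is moved stays moved. The work goes in short steps, Python scripts to look and compute and a tool call to move; the robot and the scene stay as the last step left them, time stands still between calls to the robot, and variables do not carry over. Pictures are saved under pics/ and viewed, at most 10 in all, crops included, and the job is handed in when it is done.

Besides the shell and the picture viewer there is one more tool, called as name(argument=value, ...) on one line, values as JSON. move_arm: Moves the arm, as the interface text tells. Its arguments: {"type":"object","properties":{"dp":{"type":"array","items":{"type":"array","items":{"type":"number"}}},"rotation":{"type":"array","items":{"type":"array","items":{"type":"number"}}},"hand":{"type":"array","items":{"type":"number"}},"newtons":{"type":"number"}},"required":["dp","rotation","hand"]}

```bash
mkdir -p pics
cat > h.py <<'E'
import numpy as np, cv2
from cell import manip, camera
def ray(c,u,v,z):
    R=np.array(c["R"]);t=np.array(c["t"]);d=R.T@np.array([(u-c["cx"])/c["fx"],(v-c["cy"])/c["fy"],1]);o=-R.T@t
    return o+d*(z-o[2])/d[2]
def save(c,n): cv2.imwrite("pics/"+n,np.array(c["image"])[:,:,::-1])
E
python3 - <<'E'
from h import *
import pickle
s=manip.read_state();print(s)
for n in("top","scene"):
    c=camera(n);save(c,n+"0.png");pickle.dump(c,open(n+".pkl","wb"));print(n,c["fx"],-np.array(c["R"]).T@np.array(c["t"]))
E
```

```text
{'clock': 0.0, 'joints': array([ 1.06936581e+00,  3.00466075e-01,  1.52160303e+00, -1.53838276e-05,
        1.32065817e+00, -6.65955678e-02]), 'qd': array([ 0.00130263, -0.00174717, -0.00113679, -0.0011244 , -0.00051483,
       -0.00044501]), 'effort': array([-3.68565870e-04, -5.31791461e+01, -3.52743351e+01,  7.09034060e-02,
        2.42679776e-02, -1.20645532e-04]), 'eef_pos': array([231.56066413, 498.56457879, 184.27980459]), 'eef_rot': array([-3.14045956e+00, -6.06372472e-05,  2.70676149e+00]), 'wrist_force': array([0.15474921, 0.21915732, 0.76294021]), 'moment': array([ 0.02306956, -0.0403119 , -0.01599742]), 'finger_force': 0.0, 'finger_gap': 94.15792698088717}
top 463.3917102921964 [ 439.71138553  120.0474874  1103.61053535]
scene 464.03149920387614 [1296.49346536  239.43717739  576.4080505 ]
```

View pics/top0.png

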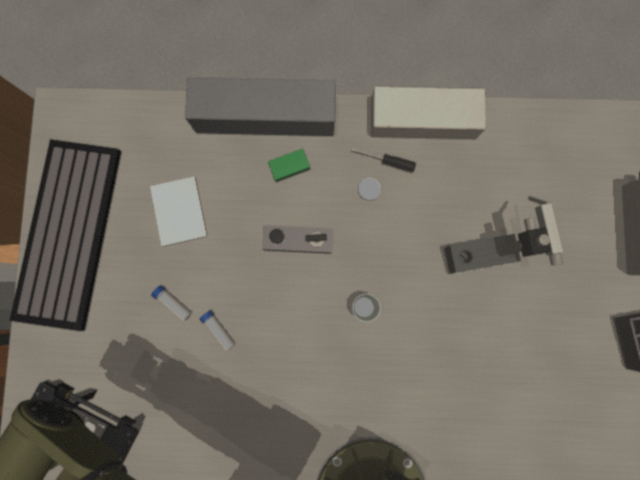

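View pics/scene0.png

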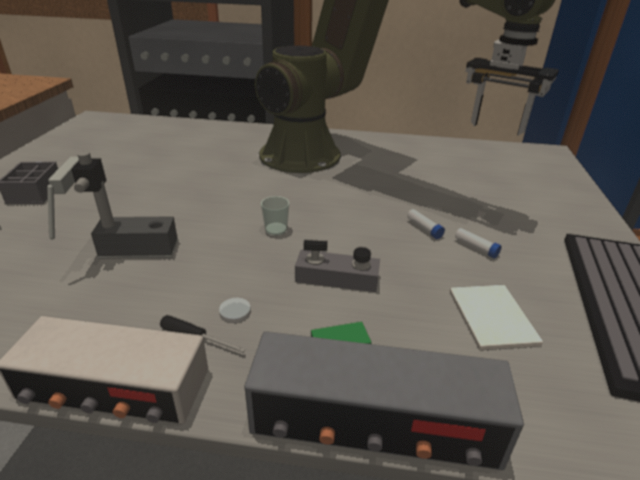

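The top view shows the key's bar at about (316,238), the driver knob at (277,236), the socket at about (466,257), and the manipulator's post near (540,240). I'll turn these into world points and take close crops.

Run:
```python
from h import *
import pickle
c=pickle.load(open("top.pkl","rb"))
for n,u,v,z in(("bar",316,238,82),("barL",306,237,82),("barR",327,239,82),("knob",277,236,72),("socket",466,257,62),("hL",263,239,40),("hR",332,241,40)): print(n,ray(c,u,v,z).round(1))
im=np.array(c["image"])[:,:,::-1]
a=cv2.resize(im[215:265,255:345],None,fx=8,fy=8,interpolation=cv2.INTER_CUBIC)[:,:720]
b=cv2.resize(im[205:280,435:535],None,fx=7,fy=7,interpolation=cv2.INTER_CUBIC)
b=cv2.resize(b,(400,300));a=cv2.resize(a,(400,222))
b=cv2.convertScaleAbs(b,alpha=2.2)
o=np.zeros((300,800,3),np.uint8);o[:222,:400]=a;o[:,400:]=b
cv2.imwrite("pics/crop.png",o)
```

```text
bar [571.8 137.   82. ]
barL [573.6 159.3  82. ]
barR [570.1 112.5  82. ]
knob [575.8 224.8  72. ]
socket [ 538.3 -201.8   62. ]
hL [572.3 260.2  40. ]
hR [571.  100.5  40. ]
```

View pics/crop.png

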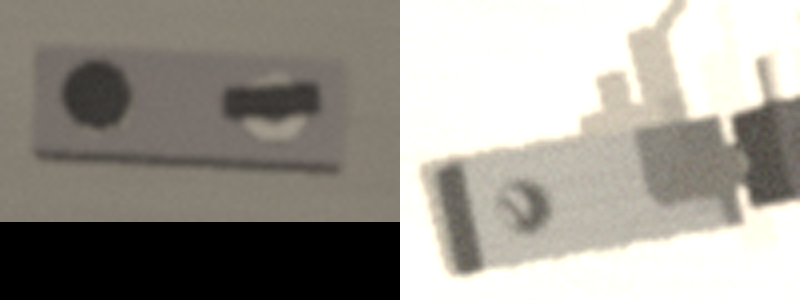

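The crop gives the bar about 4° off world y and the base's +y at about 100° in the world. With the tool across the bar, the gripper body could clash with the post at some slot angles, so I'll look at the slot before choosing the grasp.

Run:
```python
from h import *
c=camera("wrist");print(np.array(c["mount"]).round(3),c["fx"])
```

```text
[[   0.      -0.969   -0.246   71.457]
 [   1.       0.      -0.      -0.583]
 [   0.      -0.246    0.969 -200.038]
 [   0.       0.       0.       1.   ]] 356.08925155362266
```

move_arm(dp=[[20,-50,20],[20,-50,20],[20,-50,20],[20,-50,20],[30,-50,20],[30,-50,20],[30,-50,10],[25,-50,0],[20,-50,0],[20,-50,0]], rotation=[[0,0,-0.1],[0,0,-0.1],[0,0,-0.1],[0,0,-0.1],[0,0,-0.1],[0,0,-0.1],[0,0,-0.1],[0,0,-0.1],[0,0,-0.1],[0,0,-0.1]], hand=[1,1,1,1,1,1,1,1,1,1])

```text
clock: 1.4
eef_pos: [467.0, -3.0, 314.8]
eef_rot: [-3.142, -0.0, 1.703]
wrist_force: [0.2, 0.9, 0.1]
finger_gap: 94.1
finger_force: 0.0
```

move_arm(dp=[[16,-50,0],[16,-50,0],[16,-50,0],[16,-50,0],[16,-50,0],[0,-19,0],[0,0,0],[0,0,0]], rotation=[[0,0,0],[0,0,0],[0,0,0],[0,0,0],[0,0,0],[0,0,0],[0,0,0],[0,0,0]], hand=[1,1,1,1,1,1,1,1])

```text
clock: 2.4
eef_pos: [546.7, -268.9, 315.3]
eef_rot: [3.141, 0.0, 1.708]
wrist_force: [-0.4, 0.3, -0.5]
finger_gap: 93.9
finger_force: 0.0
```

```bash
cat >> h.py <<'E'
from scipy.spatial.transform import Rotation as Ro
def wrist():
    s=manip.read_state();c=camera("wrist");c=dict(c)
    M=np.array(c["mount"]);T=np.eye(4);T[:3,:3]=Ro.from_euler("xyz",s["eef_rot"]).as_matrix();T[:3,3]=s["eef_pos"]
    W=np.linalg.inv(T@M);c["R"]=W[:3,:3];c["t"]=W[:3,3];return c
def px(c,X):
    p=np.array(c["R"])@np.array(X)+np.array(c["t"]);return c["fx"]*p[0]/p[2]+c["cx"],c["fy"]*p[1]/p[2]+c["cy"]
E
python3 - <<'E'
from h import *
import pickle
c=wrist();pickle.dump(c,open("w1.pkl","wb"));u,v=px(c,[538,-202,62]);print(u,v,-c["R"].T@c["t"])
im=np.array(c["image"])[:,:,::-1]
u,v=int(u),int(v);y0=max(0,v-50);x0=max(0,u-50);cr=im[y0:v+50,x0:u+50];print(x0,y0)
cr=cv2.convertScaleAbs(cv2.resize(cr,(480,480),interpolation=cv2.INTER_CUBIC),alpha=2.5)
o=np.zeros((480,800,3),np.uint8);o[:,:480]=cr;o[:240,480:]=cv2.resize(im,(320,240));cv2.imwrite("pics/w1.png",o)
E
```

```text
319.6367241439835 155.0230242783573 [ 536.58131591 -198.6251492   515.3170291 ]
269 105
```

View pics/w1.png

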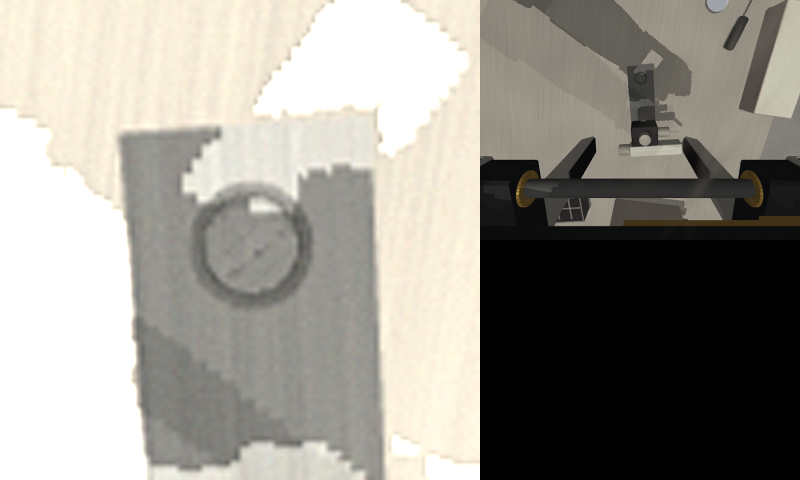

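The wrist view shows the socket at about pixel (321,156.5). The slot runs from crop (228,276) to (285,235), up and to the right, so about 2.1 rad counter-clockwise of the base's y. Next I'll put numbers on this and on the manipulator block's near face.

Run:
```python
from h import *
import pickle
c=pickle.load(open("w1.pkl","rb"))
P=lambda x,y,z:ray(c,269+x/4.8,105+y/4.8,z)[:2]
s=P(250,247,62);print("socket",s, "spindle",P(256,256,35.5))
a=P(372,172,62)-P(383,470,62);b=P(121,135,62)-P(148,470,62)
for v in(a,b): print("yaw y",np.arctan2(v[1],v[0]))
print("width",P(121,133,62)-P(375,118,62))
e=P(375,118,62)-P(121,133,62); print("end yaw+90",np.arctan2(e[1],e[0])+np.pi/2)
d=P(285,235,35.5)-P(228,276,35.5);print("slot",np.arctan2(d[1],d[0])+np.pi)
im=np.array(c["image"]);g=im[150:320,250:400].astype(int)
by=np.array([np.cos(1.747),np.sin(1.747)])
for n,u,v in(("blkfront",304,244),("blkfront",356,244),("back",330,296)):
    for z in(190,220):
        p=ray(c,u,v,z)[:2]-s;print(n,z,"along -y",-p@by,"x",p@[by[1],-by[0]])
cv2.imwrite("pics/w1b.png",cv2.convertScaleAbs(cv2.resize(im[200:320,240:400,::-1],(800,600),interpolation=cv2.INTER_CUBIC),alpha=1.8))
```

```text
socket [ 540.00959409 -203.46361685] spindle [ 542.16384988 -205.88926229]
yaw y 1.7653427961496957
yaw y 1.774898346863419
width [-63.27018861 -12.38519045]
end yaw+90 1.7641028051071905
slot 3.8900793401595197
blkfront 190 along -y 78.07915809629714 x -19.83863027615946
blkfront 220 along -y 70.38417244657585 x -18.242195036182963
blkfront 190 along -y 79.99849293012466 x 29.188561727772047
blkfront 220 along -y 72.12651056684821 x 26.263820304567556
back 190 along -y 131.6514911320169 x 3.022514957832287
back 220 along -y 119.01618620205134 x 2.5107471353689763
```

View pics/w1b.png

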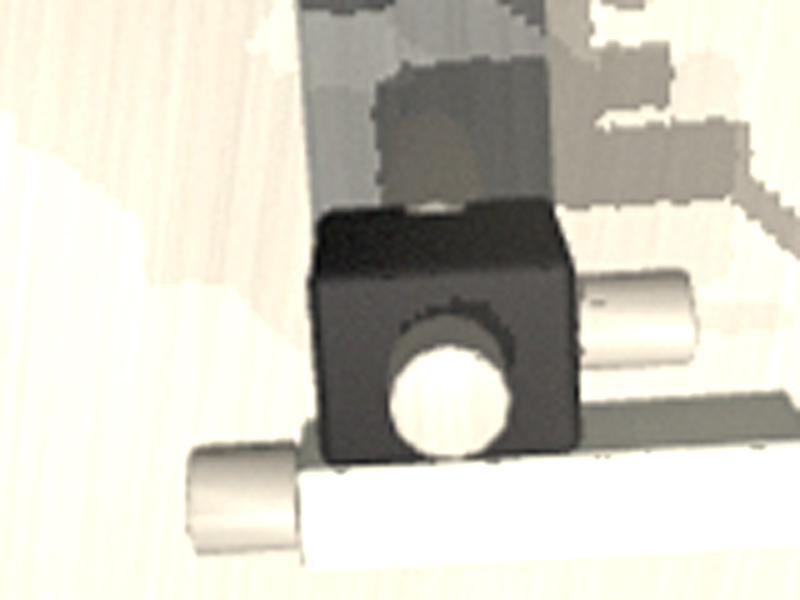

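The manipulator block's near face is about 78 mm from the socket and ±23 mm wide, so the 177 mm body must not lie along the base's y when down. The plan:
- Grip the bar over its ends (46 mm) for insertion and for the turn from about 122° to 57°.
- Regrip across the bar, tilted away from the post, for the rest.

Now I move to the key.

move_arm(dp=[[2,40,0],[2,40,0],[2,40,0],[2,40,0],[3,40,-10],[3,40,-20],[3,40,-20],[3,40,-20],[3,40,-20],[2,46,-20]], rotation=[[0,0,0.15],[0,0,0.15],[0,0,0.15],[0,0,0.15],[0,0,0.15],[0,0,0.15],[0,0,0.15],[0,0,0.15],[0,0,0.15],[0,0,0.15]], hand=[0.8,0.8,0.8,0.8,0.8,0.8,0.8,0.8,0.8,0.8])

```text
clock: 3.7
eef_pos: [571.0, 138.0, 204.9]
eef_rot: [3.141, 0.001, -3.071]
wrist_force: [0.6, -0.0, -0.3]
finger_gap: 75.1
finger_force: 0.0
```

move_arm(dp=[[0,0,0],[0,0,0]], rotation=[[0,0,0],[0,0,0]], hand=[0.75,0.75])

```text
clock: 3.95
eef_pos: [571.4, 136.1, 205.6]
eef_rot: [-3.142, 0.001, -3.077]
wrist_force: [-0.4, -0.2, 0.6]
finger_gap: 70.5
finger_force: 0.0
```

Run:
```python
from h import *
c=wrist();u,v=px(c,[572,137,82]);print(u,v)
im=np.array(c["image"]);g=cv2.cvtColor(im,cv2.COLOR_RGB2GRAY)
u0,v0=int(u)-70,int(v)-60
cr=g[v0:v0+120,u0:u0+140]
m=(cr<45).astype(np.uint8)
for k in cv2.findContours(m,cv2.RETR_EXTERNAL,cv2.CHAIN_APPROX_NONE)[0]:
    if cv2.contourArea(k)>60:
        q=cv2.boxPoints(cv2.minAreaRect(k))+[u0,v0]
        W=np.array([ray(c,*p,82)[:2] for p in q]);print(cv2.contourArea(k),W.mean(0).round(1),np.linalg.norm(W[1]-W[0]).round(1),np.linalg.norm(W[2]-W[1]).round(1),[np.arctan2(*(W[i+1]-W[i])[::-1]).round(3) for i in(0,1)])
cv2.imwrite("pics/k.png",cv2.resize(im[v0:v0+120,u0:u0+140,::-1],(700,600)))
```

```text
320.09850709989604 232.4793131369686
750.0 [572.2 135.1] 44.4 16.2 [np.float64(1.636), np.float64(0.081)]
96.0 [538.7 129.8] 2.9 46.4 [np.float64(3.109), np.float64(1.559)]
```

View pics/k.png

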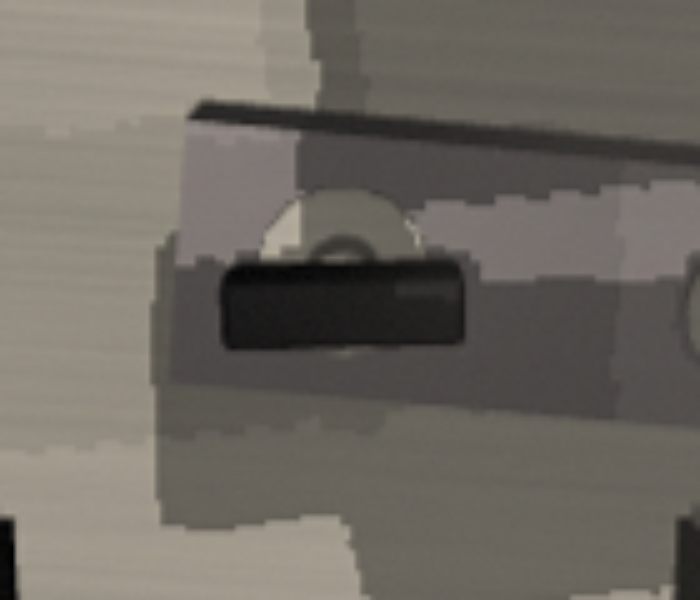

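The bar is at (572.5,135) and 1.636 rad, already aligned with the tool. I descend and grip it over its ends.

move_arm(dp=[[1.5,-1,-35],[0,0,-35],[0,0,-30],[0,0,-25],[0,0,-15],[0,0,-9],[0,0,0],[0,0,0],[0,0,0],[0,0,0]], rotation=[[0,0,0],[0,0,0],[0,0,0],[0,0,0],[0,0,0],[0,0,0],[0,0,0],[0,0,0],[0,0,0],[0,0,0]], hand=[0.75,0.75,0.75,0.75,0.75,0.75,0.7,0.4,0.4,0.4], newtons=25)

```text
clock: 5.25
eef_pos: [573.5, 134.9, 56.4]
eef_rot: [3.141, 0.001, -3.076]
wrist_force: [0.3, 0.5, 3.0]
finger_gap: 45.2
finger_force: 25.0
```

move_arm(dp=[[0,0,0],[0,0,0]], rotation=[[0,0,0],[0,0,0]], hand=[0.4,0.4])

```text
clock: 5.5
eef_pos: [573.5, 135.0, 56.4]
eef_rot: [3.141, 0.001, -3.076]
wrist_force: [-0.9, 2.3, 6.4]
finger_gap: 45.3
finger_force: 25.0
```

Key gripped, with a 45.3 mm gap. Lift it, carry it to the socket and turn it to the slot angle.

move_arm(dp=[[0,0,20],[0,0,30],[0,0,44],[-4,-40,0],[-5,-50,0],[-5,-50,0],[-5,-50,0],[-5,-50,0],[-5,-50,0],[-5,-48,0]], rotation=[[0,0,0],[0,0,0],[0,0,0],[0,0,-0.12],[0,0,-0.12],[0,0,-0.13],[0,0,-0.13],[0,0,-0.13],[0,0,-0.13],[0,0,-0.13]], hand=[0.4,0.4,0.4,0.4,0.4,0.4,0.4,0.4,0.4,0.4])

```text
clock: 6.75
eef_pos: [538.5, -204.8, 149.4]
eef_rot: [-3.141, -0.001, 2.312]
wrist_force: [0.8, 1.4, -1.0]
finger_gap: 45.4
finger_force: 25.0
```

move_arm(dp=[[0,0,0],[0,0,0],[0,0,0]], rotation=[[0,0,0],[0,0,0],[0,0,0]], hand=[0.4,0.4,0.4])

```text
clock: 7.12
eef_pos: [539.3, -202.1, 149.8]
eef_rot: [-3.142, -0.0, 2.319]
wrist_force: [0.8, -0.7, -2.3]
finger_gap: 45.4
finger_force: 25.0
```

Run:
```python
from h import *
s=manip.read_state();print(s["eef_pos"],s["eef_rot"],s["wrist_force"],s["finger_gap"])
c=wrist();im=np.array(c["image"]);save(c,"w2full.png")
a,b=px(c,[539.5,-203,62]),px(c,s["eef_pos"]+[0,0,26]);print(a,b)
u0,v0=int(b[0])-80,int(b[1])-80
cv2.imwrite("pics/w2.png",cv2.convertScaleAbs(cv2.resize(im[v0:v0+150,u0:u0+200,::-1],(800,600)),alpha=2))
print(u0,v0)
```

```text
[ 539.2960402  -202.13871667  149.7644471 ] [-3.14154626e+00 -3.47107469e-04  2.31866420e+00] [ 0.76252999 -0.66905267 -2.29490616] 45.35505082518012
(np.float64(319.0365034569584), np.float64(241.5203389847804)) (np.float64(319.9204620557437), np.float64(292.84078249403007))
239 212
```

View pics/w2.png

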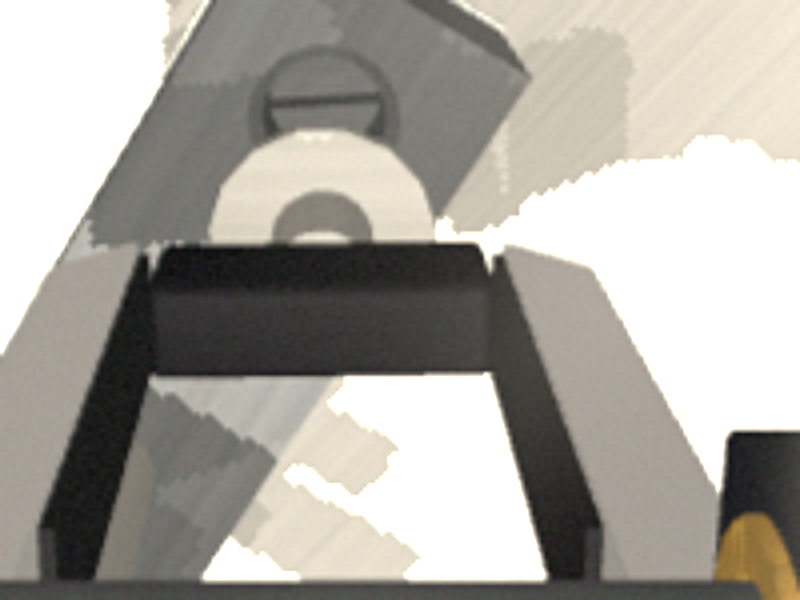

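The view shows the socket centred at about pixel (320,241.8). The slot is about 2.7° counter-clockwise of the bar. The flange spans crop columns 210–435 with its near edge at row 130. Next I compute the offsets.

Run:
```python
from h import *
s=manip.read_state();c=wrist()
R=Ro.from_euler("xyz",s["eef_rot"]).as_matrix()
so=ray(c,320,241.75,62);print("socket",so)
f=ray(c,239+322/4,212+130/4,135.5+2);d=R.T@(f-s["eef_pos"]);print("flange edge in tool (x should be 18)",d)
fl=[R.T@(ray(c,239+x/4,212+215/4,137.4)-s["eef_pos"]) for x in(210,435)];print(fl)
a,b=ray(c,239+68,212+25.5,35.5),ray(c,239+94.5,212+24.25,35.5);e=b-a;print("slot",np.arctan2(e[1],e[0]),np.linalg.norm(e),"toolY",np.arctan2(*R[:2,1][::-1]),s["eef_pos"])
```

```text
socket [ 540.2853979  -202.69216808   62.        ]
flange edge in tool (x should be 18) [16.18975251 -0.17117277 12.32618418]
[array([  2.42135198, -17.68878039,  12.42468786]), array([ 2.42910056, 17.51644114, 12.42328527])]
slot 0.7964055566888186 24.063633936220413 toolY 0.7478180854980608 [ 539.33681801 -202.20986072  149.82359635]
```

move_arm(dp=[[0,0.5,0],[0,0,-15],[0,0,-10],[0,0,-8],[0,0,-5],[0,0,-4],[0,0,-4],[0,0,-4]], rotation=[[0,0,0.04],[0,0,0],[0,0,0],[0,0,0],[0,0,0],[0,0,0],[0,0,0],[0,0,0]], hand=[0.4,0.4,0.4,0.4,0.4,0.4,0.4,0.4])

```text
clock: 8.22
eef_pos: [539.3, -202.7, 99.8]
eef_rot: [3.141, 0.0, 2.357]
wrist_force: [0.0, 0.1, -2.2]
finger_gap: 45.2
finger_force: 25.0
```

move_arm(dp=[[0,0,-4],[0,0,-4],[0,0,-3],[0,0,-2],[0,0,-1],[0,0,0]], rotation=[[0,0,0],[0,0,0],[0,0,0],[0,0,0],[0,0,0],[0,0,0]], hand=[0.4,0.4,0.4,0.4,0.4,0.4])

```text
clock: 8.98
eef_pos: [539.2, -202.7, 85.9]
eef_rot: [3.142, 0.0, 2.357]
wrist_force: [-0.3, 0.4, -1.7]
finger_gap: 45.5
finger_force: 25.0
```

move_arm(dp=[[0,0,-1],[0,0,-1],[0,0,0]], rotation=[[0,0,0],[0,0,0],[0,0,0]], hand=[0.4,0.4,0.4])

```text
clock: 9.35
eef_pos: [539.1, -202.7, 83.8]
eef_rot: [-3.142, -0.0, 2.357]
wrist_force: [0.1, -0.5, -1.4]
finger_gap: 45.4
finger_force: 25.0
```

move_arm(dp=[[0,0,-1],[0,0,-1],[0,0,-1],[0,0,-1],[0,0,0]], rotation=[[0,0,0],[0,0,0],[0,0,0],[0,0,0],[0,0,0]], hand=[0.4,0.4,0.4,0.4,0.4])

```text
clock: 9.98
eef_pos: [539.2, -202.7, 79.8]
eef_rot: [-3.142, -0.0, 2.357]
wrist_force: [0.5, 0.1, -1.6]
finger_gap: 45.7
finger_force: 25.0
```

move_arm(dp=[[0,0,-0.7],[0,0,-0.7],[0,0,0],[0,0,0]], rotation=[[0,0,0],[0,0,0],[0,0,0],[0,0,0]], hand=[0.4,0.4,0.4,0.4])

```text
clock: 10.48
eef_pos: [539.2, -202.7, 78.5]
eef_rot: [3.142, 0.0, 2.357]
wrist_force: [-0.0, 0.2, -1.0]
finger_gap: 45.5
finger_force: 25.0
```

move_arm(dp=[[0,0,-0.5],[0,0,-0.5],[0,0,0],[0,0,0]], rotation=[[0,0,0],[0,0,0],[0,0,0],[0,0,0]], hand=[0.4,0.4,0.4,0.4])

```text
clock: 10.98
eef_pos: [539.5, -202.8, 78.3]
eef_rot: [3.141, 0.001, 2.357]
wrist_force: [-1.9, 1.8, 7.3]
finger_gap: 45.4
finger_force: 25.0
```

The flange seated at about z 78.3 with light contact, so the key is fully home. Easing the press and turning clockwise.

move_arm(dp=[[0,0,0.5],[0.14,0.03,0],[0.14,0.03,0],[0.14,0.03,0],[0.14,0.03,0]], rotation=[[0,0,0],[0,0,-0.06],[0,0,-0.08],[0,0,-0.1],[0,0,-0.1]], hand=[0.4,0.4,0.4,0.4,0.4], newtons=35)

```text
clock: 11.6
eef_pos: [539.9, -202.6, 78.5]
eef_rot: [3.141, 0.0, 2.014]
wrist_force: [-1.2, 1.8, 5.9]
finger_gap: 45.3
finger_force: 35.0
```

```bash
python3 -c "
from h import *
s=manip.read_state();print(s['moment'],s['wrist_force'],s['eef_rot'],s['eef_pos'])"
```

```text
[0.07273638 0.64587049 0.19605506] [-1.20050739  1.79526918  5.94712147] [3.14135257e+00 4.56667054e-04 2.01385537e+00] [ 539.89589834 -202.59706045   78.45452312]
```

move_arm(dp=[[0.13,0.03,0],[0.13,0.03,0],[0.13,0.03,0],[0.13,0.03,0],[0.12,0.02,0],[0.12,0.02,0],[0.1,0,0],[0.1,0,0],[0,0,0]], rotation=[[0,0,-0.1],[0,0,-0.1],[0,0,-0.1],[0,0,-0.1],[0,0,-0.1],[0,0,-0.1],[0,0,-0.1],[0,0,-0.08],[0,0,0]], hand=[0.4,0.4,0.4,0.4,0.4,0.4,0.4,0.4,0.4])

```text
clock: 12.72
eef_pos: [540.5, -202.0, 78.4]
eef_rot: [-3.141, -0.0, 1.236]
wrist_force: [-4.0, 2.7, 8.5]
finger_gap: 45.0
finger_force: 35.0
```

The bar now lies about 1.04 rad from the base's y. Release, rise, then turn a quarter and tilt 0.3 away from the post for the crosswise grip.

move_arm(dp=[[0,0,0],[0,0,0],[0,0,0],[0,0,15],[0,0,35],[0,0,50],[0,0,0],[0,0,0],[0,0,0],[0,0,0]], rotation=[[0,0,0],[0,0,0],[0,0,0],[0,0,0],[0,0,0],[0,0,0.15],[0,0,0.17],[0,0,0.17],[0,0,0.17],[0,0,0.17]], hand=[0.62,0.62,0.62,0.62,0.62,0.62,0.62,0.62,0.5,0.4])

```text
clock: 13.98
eef_pos: [540.8, -202.4, 179.1]
eef_rot: [3.141, 0.001, 2.072]
wrist_force: [-0.4, -0.2, 0.0]
finger_gap: 41.9
finger_force: 0.0
```

move_arm(dp=[[0,0,0],[0,0,0],[0,0,0],[0,0,0],[0,0,0],[0,0,0],[1,-1,0],[0.7,-1,0],[0,0,0]], rotation=[[0,0,0.17],[0,0,0.17],[0,0,0.17],[0,0,0.17],[0,0,0.06],[-0.033,-0.094,0],[-0.033,-0.094,0],[-0.033,-0.094,0],[0,0,0]], hand=[0.4,0.4,0.4,0.4,0.4,0.4,0.4,0.4,0.4])

```text
clock: 15.1
eef_pos: [541.8, -204.2, 179.0]
eef_rot: [-3.141, 0.299, 2.807]
wrist_force: [-0.4, 1.0, 0.5]
finger_gap: 37.9
finger_force: 0.0
```

Run:
```python
from h import *
s=manip.read_state();R=Ro.from_euler("xyz",s["eef_rot"]).as_matrix();print(s["eef_pos"],R.round(3),s["finger_gap"],s["joints"])
c=wrist();im=np.array(c["image"]);u,v=px(c,[540.1,-203.3,104]);print(u,v)
u0,v0=int(u)-80,int(v)-75
g=cv2.cvtColor(im,cv2.COLOR_RGB2GRAY)
print(u0,v0);cv2.imwrite("pics/w3.png",cv2.convertScaleAbs(cv2.resize(im[v0:v0+150,u0:u0+160,::-1],(640,600)),alpha=2))
```

```text
[ 541.79275381 -204.20989413  179.03854517] [[-0.902  0.329  0.278]
 [ 0.314  0.944 -0.098]
 [-0.295 -0.001 -0.956]] 37.86009826323989 [-0.43865227  0.19030637  1.70248571  0.03642081  0.95126004 -1.69120322]
320.00954398135235 215.9772613362357
240 140
```

View pics/w3.png

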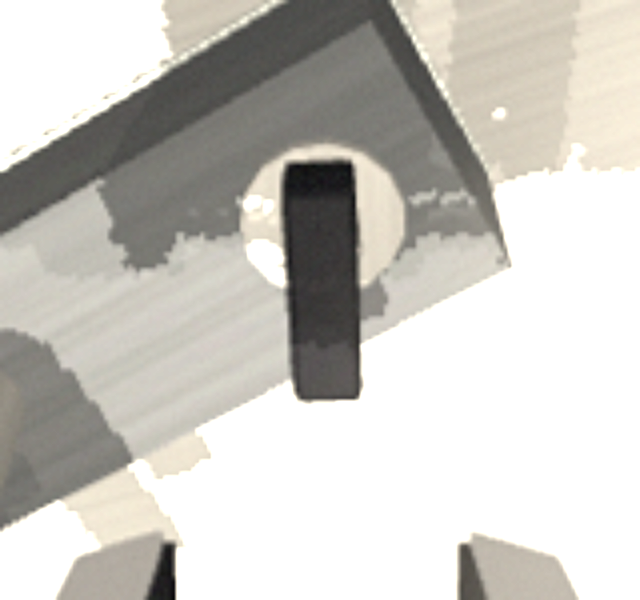

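The flange sits flat on the base with the bar about 2.5° counter-clockwise of the tool's plane, centred at crop (324,300) where I expected (320,304). I trim 0.04 rad, descend with the tips above the bar's underside, and grip.

move_arm(dp=[[0.4,0.2,-25],[0,0,-25],[0,0,-20],[0,0,-12],[0,0,-7],[0,0,0],[0,0,0],[0,0,0],[0,0,0],[0,0,0]], rotation=[[0,0,0.04],[0,0,0],[0,0,0],[0,0,0],[0,0,0],[0,0,0],[0,0,0],[0,0,0],[0,0,0],[0,0,0]], hand=[0.4,0.4,0.4,0.4,0.4,0.3,0.1,0.1,0.1,0.1], newtons=40)

```text
clock: 16.4
eef_pos: [542.8, -204.2, 89.1]
eef_rot: [-3.141, 0.299, 2.847]
wrist_force: [-0.7, 0.2, -0.1]
finger_gap: 9.3
finger_force: 0.0
```

```bash
python3 -c "
from h import *
s=manip.read_state();print(s['moment'],s['wrist_force'],s['eef_rot'],s['eef_pos'],s['finger_gap'],s['finger_force'])"
```

```text
[ 0.01702711  0.15778127 -0.03882799] [-0.69433591  0.20615633 -0.08483902] [-3.14068295  0.29912765  2.84687515] [ 542.83853787 -204.24572627   89.12172274] 9.285590177116362 0.0
```

Run:
```python
from h import *
c=wrist();im=np.array(c["image"]);u,v=px(c,[540.1,-203.3,104]);print(u,v)
u0,v0=int(u)-80,int(v)-75
t=camera("scene");i2=np.array(t["image"]);p=px(t,[540,-203,90]);a,b=int(p[0]),int(p[1])
o=np.zeros((600,800,3),np.uint8);o[:375,:400]=cv2.convertScaleAbs(cv2.resize(im[v0:v0+150,u0:u0+160,::-1],(400,375)),alpha=2)
o[:400,400:]=cv2.convertScaleAbs(cv2.resize(i2[b-60:b+60,a-60:a+60,::-1],(400,400)),alpha=2);cv2.imwrite("pics/w4.png",o)
```

```text
319.9780251017345 288.51813279618153
```

View pics/w4.png

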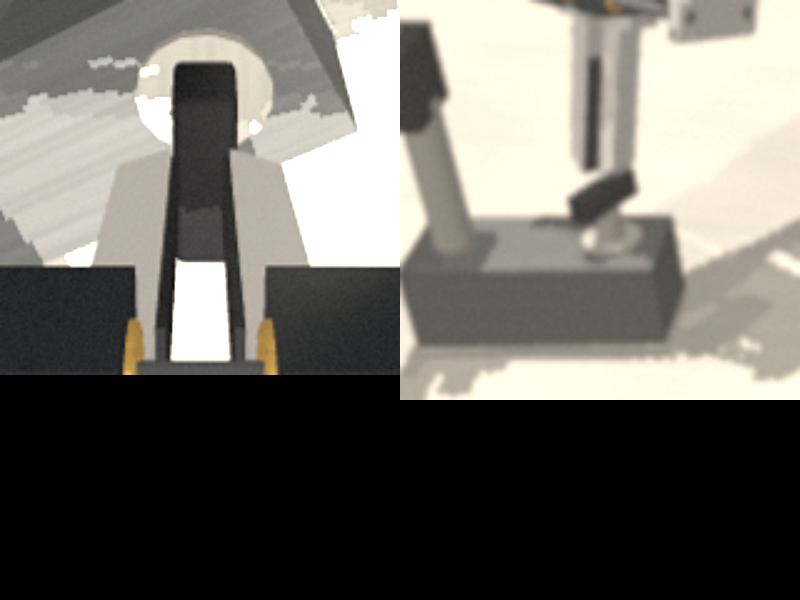

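The wrist view shows the fingers on either side of the bar, but the gap read 9.3 mm. I'll close a little further and re-read it.

move_arm(dp=[[0,0,0],[0,0,0],[0,0,0]], rotation=[[0,0,0],[0,0,0],[0,0,0]], hand=[0,0,0])

```text
clock: 16.88
eef_pos: [542.8, -204.2, 88.9]
eef_rot: [-3.141, 0.299, 2.847]
wrist_force: [0.1, -0.1, 0.9]
finger_gap: 0.7
finger_force: 0.0
```

Gap 0.7 mm with no force means the fingers shut above the bar: the scene view has the tips about 15 mm above the nominal TCP. I open and go 9 mm lower, near the stated grasp point, then close again.

move_arm(dp=[[0,0,0],[0,0,0],[0,0,0],[1,-0.3,-3],[1,-0.3,-3],[0,0,-3],[0,0,0]], rotation=[[0,0,0],[0,0,0],[0,0,0],[0,0,0],[0,0,0],[0,0,0],[0,0,0]], hand=[0.4,0.4,0.4,0.4,0.4,0.4,0.4], newtons=15)

```text
clock: 17.75
eef_pos: [544.7, -204.7, 79.6]
eef_rot: [-3.141, 0.298, 2.847]
wrist_force: [1.6, 1.1, -0.3]
finger_gap: 37.6
finger_force: 0.0
```

move_arm(dp=[[0,0,0],[0,0,0],[0,0,0],[0,0,0]], rotation=[[0,0,0],[0,0,0],[0,0,0],[0,0,0]], hand=[0.08,0.08,0.08,0.08])

```text
clock: 18.25
eef_pos: [544.9, -204.8, 80.1]
eef_rot: [-3.141, 0.299, 2.847]
wrist_force: [0.1, 0.8, 0.3]
finger_gap: 13.7
finger_force: 15.0
```

Now the bar is held (13.7 mm). I raise the grip and keep turning clockwise about the key's axis.

move_arm(dp=[[0,0,0],[-0.17,-0.47,0],[-0.22,-0.45,0],[-0.26,-0.43,0],[-0.3,-0.4,0],[-0.34,-0.37,0]], rotation=[[0,0,0],[0,0,-0.1],[0,0,-0.1],[0,0,-0.1],[0,0,-0.1],[0,0,-0.1]], hand=[0.08,0.08,0.08,0.08,0.08,0.08], newtons=45)

```text
clock: 19.0
eef_pos: [543.6, -206.9, 80.1]
eef_rot: [-3.141, 0.299, 2.344]
wrist_force: [-0.5, 0.8, 0.3]
finger_gap: 12.9
finger_force: 45.1
```

```bash
python3 -c "
from h import *
s=manip.read_state();print(s['moment'],s['wrist_force'],s['eef_rot'],s['eef_pos'],s['finger_gap'],s['finger_force'])"
```

```text
[0.22550632 0.14141255 0.1658402 ] [-0.47117809  0.76397201  0.30184892] [-3.14075687  0.29927969  2.34384333] [ 543.55728895 -206.92547913   80.08612329] 12.940745652064452 45.06811201572418
```

move_arm(dp=[[-0.37,-0.33,0],[-0.4,-0.29,0],[-0.43,-0.25,0],[-0.46,-0.21,0],[-0.3,-0.1,0],[0,0,0]], rotation=[[0,0,-0.1],[0,0,-0.1],[0,0,-0.1],[0,0,-0.1],[0,0,-0.06],[0,0,0]], hand=[0.08,0.08,0.08,0.08,0.08,0.08])

```text
clock: 19.75
eef_pos: [541.7, -207.9, 80.0]
eef_rot: [-3.141, 0.299, 1.888]
wrist_force: [-2.0, 1.2, 3.0]
finger_gap: 13.0
finger_force: 45.0
```

```bash
python3 -c "
from h import *
s=manip.read_state();print(s['moment'],s['wrist_force'],s['eef_rot'],s['eef_pos'],s['finger_gap'],s['finger_force'])"
```

```text
[0.24213947 0.2816329  0.00936419] [-1.95337759  1.18787225  2.98736693] [-3.14069983  0.29889661  1.88773903] [ 541.7253316  -207.94660593   80.01581425] 12.95707200410721 45.01652956008911
```

move_arm(dp=[[-0.15,0,0],[-0.15,0,0],[-0.15,0,0],[-0.15,0,0]], rotation=[[0,0,-0.03],[0,0,-0.03],[0,0,-0.03],[0,0,-0.03]], hand=[0.08,0.08,0.08,0.08])

```text
clock: 20.25
eef_pos: [541.0, -208.1, 80.0]
eef_rot: [-3.141, 0.299, 1.765]
wrist_force: [-0.2, 2.0, 2.0]
finger_gap: 13.3
finger_force: 45.1
```

```bash
python3 -c "
from h import *
s=manip.read_state();print(s['moment'],s['wrist_force'],s['eef_rot'],s['eef_pos'])"
```

```text
[0.201801   0.06751799 0.14559546] [-0.23879303  1.98118877  1.99626711] [-3.14081833  0.29896552  1.76499688] [ 540.98135706 -208.14024468   80.0242276 ]
```

move_arm(dp=[[-0.1,0,0],[-0.1,0,0]], rotation=[[0,0,-0.02],[0,0,-0.02]], hand=[0.08,0.08])

```text
clock: 20.5
eef_pos: [540.8, -208.1, 80.0]
eef_rot: [-3.141, 0.299, 1.726]
wrist_force: [1.1, 1.8, 3.3]
finger_gap: 13.2
finger_force: 45.1
```

```bash
python3 -c "
from h import *
s=manip.read_state();print(s['moment'],s['wrist_force'],s['eef_rot'],s['eef_pos'])"
```

```text
[0.14293172 0.093558   0.20814759] [1.13598503 1.79471979 3.32438072] [-3.14087494  0.29894372  1.7256606 ] [ 540.80234612 -208.1258623    80.01694418]
```

move_arm(dp=[[0,0,0],[0,0,0]], rotation=[[0,0,-0.02],[0,0,-0.02]], hand=[0.08,0.08])

```text
clock: 20.75
eef_pos: [540.7, -208.1, 80.0]
eef_rot: [-3.141, 0.299, 1.686]
wrist_force: [0.1, 1.4, 3.9]
finger_gap: 12.9
finger_force: 45.1
```

```bash
python3 -c "
from h import *
s=manip.read_state();print(s['moment'],s['wrist_force'],s['eef_rot'],s['eef_pos'])"
```

```text
[0.20395846 0.12262873 0.12346215] [0.132563   1.39994725 3.93644928] [-3.14069092  0.29894425  1.68563904] [ 540.72190959 -208.13754134   80.00865663]
```

move_arm(dp=[[0,0,0],[0,0,0]], rotation=[[0,0,-0.02],[0,0,-0.01]], hand=[0.08,0.08])

```text
clock: 21.0
eef_pos: [540.7, -208.1, 80.0]
eef_rot: [-3.141, 0.299, 1.656]
wrist_force: [-0.8, 1.7, 4.5]
finger_gap: 13.2
finger_force: 45.1
```

```bash
python3 -c "
from h import *
s=manip.read_state();print(s['moment'],s['wrist_force'],s['eef_rot'],s['eef_pos'])
c=wrist();im=np.array(c['image']);u,v=px(c,[540.1,-203.3,104]);print(u,v)
g=cv2.convertScaleAbs(im[:,:,::-1],alpha=2);cv2.imwrite('pics/z.png',g)"
```

```text
[0.13382488 0.2295302  0.1261405 ] [-0.83425119  1.69173492  4.54952479] [-3.14058526  0.29891947  1.65618822] [ 540.73887812 -208.11622669   79.98815988]
318.9845144947753 295.35840488802944
```

The torque stays at about 0.13 N m, so the bar may be slipping in the pads at the stop. I release, rise and measure the bar against the base.

move_arm(dp=[[0,0,0],[0,0,0],[0,0,0],[0,0,20],[0,0,40],[0,0,50],[0,0,0],[0,0,0]], rotation=[[0,0,0],[0,0,0],[0,0,0],[0,0,0],[0,0,0],[0,0,0],[0,0,0],[0,0,0]], hand=[0.35,0.35,0.35,0.35,0.35,0.35,0.35,0.35])

```text
clock: 22.05
eef_pos: [540.4, -208.0, 189.1]
eef_rot: [-3.14, 0.298, 1.657]
wrist_force: [0.0, -0.4, -0.3]
finger_gap: 32.8
finger_force: 0.0
```

Run:
```python
from h import *
s=manip.read_state();print(s["eef_pos"],s["eef_rot"])
c=wrist();im=np.array(c["image"]);u,v=px(c,[540.1,-203.3,104]);print(u,v)
u0,v0=int(u)-80,int(v)-60;print(u0,v0)
cv2.imwrite("pics/w5.png",cv2.convertScaleAbs(cv2.resize(im[v0:v0+120,u0:u0+160,::-1],(800,600),interpolation=cv2.INTER_CUBIC),alpha=2.2))
import pickle;pickle.dump(c,open("w5.pkl","wb"))
```

```text
[ 540.39760074 -208.00668912  189.14977628] [-3.13982791  0.29848797  1.65712561]
319.6542375776084 206.13535032491015
239 146
```

View pics/w5.png

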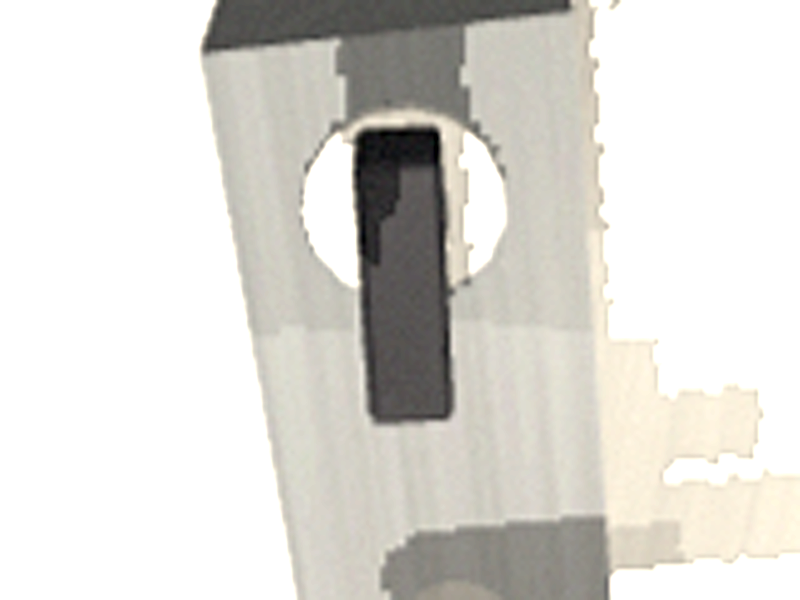

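The bar lies nearly along the base's long edges with the flange flat on the base. I'll compute its angle from the edges.

Run:
```python
from h import *
import pickle
c=pickle.load(open("w5.pkl","rb"))
P=lambda x,y,z:ray(c,239+x/5,146+y/5,z)[:2]
an=lambda a,b,z:np.arctan2(*(P(*a,z)-P(*b,z))[::-1])
print("base",an((205,52),(295,580),62),an((583,60),(606,520),62), "end",np.arctan2(*(P(572,10,62)-P(205,50,62))[::-1])+np.pi/2,np.linalg.norm(P(572,10,62)-P(205,50,62)))
print("bar",an((359,175),(370,415),104),an((440,175),(452,415),104),np.linalg.norm(P(400,165,104)-P(411,420,104)),(P(400,165,104)+P(411,420,104))/2)
```

```text
base 1.7666369661352965 1.759090352559289 end 1.7674081247765587 62.53773869732502
bar 1.6883093308548114 1.7158795464160685 44.3032024555769 [ 540.44139192 -202.75489591]
```

The bar is at −0.06 rad from the base's y, which is the blade's play past a switch on its hard stop. It stands flush and the gripper is clear, so I hand in.

```bash
python3 -c "
from cell import manip
print(manip.sign_off())"
```

```text
the job is handed in; nothing more can be done
None
```

I handed the job in at about 22 s: the key stands flush in the base's socket, turned clockwise until its bar measured about 0.06 rad (the blade's play) past the base's long side; I took that as the on stop, though I felt no clear torque rise there.

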